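# Kit the mask aligner: wafer, mask and slide boxes into their nests

### The arm

A 7-joint arm with a two-finger parallel gripper is mounted at the origin on the work surface. World frame = base frame: x ahead of the robot, y to its left, z up, the work surface at z = 0. Lengths are in m, angles in rad, forces in N, time in s.
With the tool pointing down it reaches from about 0.425 to 0.95 m from the base axis. Payload 4.7 kg.
Tool frame: the origin (TCP) lies at the very end of the fingers, on their centre line; the grasp point (between the pads) lies 19 mm behind it; z points along the fingers, y is the direction in which the jaws open and shut (so a half turn about z gives the same grasp; the last joint's range is limited). The gripper opens to 87 mm and grips with 3 to 60 N. Pads are 19 mm wide; open, the fingers measure 117 mm over their backs; the gripper's body (75 mm by 190 mm) begins 51 mm behind the grasp point.
Start: joints at [1.226, 0.469, -0.049, 1.532, 0.024, 1.141, -0.082], TCP at [0.21, -0.642, 0.223] pointing down, gripper open.
Joint ranges: [-2.59, 2.59], [-0.33, 1.99], [-1.39, 1.29], [0.1, 2.45], [-1.04, 4.18], [0.21, 1.99], [-2.66, 2.66]. Speed limits (rad/s): [2.57, 2.57, 3.14, 3.14, 3.14, 3.14, 3.14].

### API

Orientations are given as a 3x3 rotation matrix whose columns are the frame's x, y, z axes.
In Python, from cell import r, imaging gives the robot as it stands.
- The arm moves only by the shell command python3 -m inch 'ROWS' [FORCE]. ROWS is JSON, a list of rows, each an object with "claw": the opening in per cent of the stroke, from 0 (shut) to 100 (fully open); "translation": the shift along the tool's x, y, z in m, a list of three; "rotation": the turn, a rotation vector about the tool's x, y, z in degrees, a list of three. In form: [{"claw": claw, "translation": [dx, dy, dz], "rotation": [rx, ry, rz]}, ...]. A call has 1 to 20 rows; each row shifts and turns the commanded pose from where the row before left it, along the tool's axes as they then stand; what a row does not reach is not made up. A row lasts 1/10 s, in which the tool goes at most 50 mm and 8.59 degrees, less where a joint would pass 70% of its speed; a pose out of reach is approached as far as the arm can. A call is refused whole if a number of a shift passes 0.05 or a number of a turn 8.59, either way. A call with a gripper value outside its range is refused whole. The fingers move at their own pace and stop on an object; FORCE is the grip in N (left out, the last holds). Time passes only in rows, so rows that do not move let the fingers close. It gives the time, the measured TCP pose, the force and the opening at its end, in the units of the state.
- r.get_state(): the state, without advancing time (a new reading comes with each control period).
- imaging.grab_frame(name): name is "side" or "top"; returns the picture (420x560x3 uint8, blue, green, red); there is no depth.
- imaging.calibration(name): a dict with "fov_y" (degrees; the focal length in pixels is half the picture's height over the tangent of half this angle, whatever the lens; pixels are square), "cx", "cy" (the principal point, pixels), "eye" and "orientation" of the camera in the world. Camera axes: x right, y down, z forward; pixel columns grow to the right and rows downward; lengths in m; the calibration is good to about 2 mm. A picture is of the moment at which its call begins. calibration takes no time and is no camera call.
- r.sign_off(): hands the job in, once; it reports no verdict.
The state is a dict: "clock": time; "joints": joint angles; "joint_vel": joint speeds; "joint_efforts": joint torques, N m; "tool_pos": TCP position; "tcp_rot": TCP orientation; "contact_force": force on the tool from outside, world axes, zero at the start; "ft_torque": the same for the moment, N m; "width": opening from 0.0 (shut) to 1.0 (fully open).
Only numpy, scipy, OpenCV 4.12 (cv2) and the standard library are available. Lean on these libraries where they do the work, as an engineer would, in place of code of your own. Each camera call takes 0.05 s, during which the arm holds its last target. There are 200 camera calls.

### The job

Lay out the boxes for the next exposure run: put each of the four white boxes (large round, small round, square, oblong) into the black nest of its own shape and size, lying flat on the nest's floor inside the rim. There are wafers and glass inside, so keep the boxes upright and set them down rather than letting them drop; do not push aside or knock over the objective lens and the tweezer pot standing among them.

Things in the scene. Friction and masses are not known exactly. Their poses are not given: they have to be found in the camera images.
- wafer_box_large: Large round wafer box, 60 mm diameter. Closed box of white plastic with a flat grey window on its lid, 24 mm high, 25 to 160 g, loose, starts flat on the table, sides upright and smooth. Origin at the centre of the underside, z up. Yaw does not matter.
- wafer_box_small: Small round wafer box, 38 mm diameter. Closed box of white plastic with a flat grey window on its lid, 24 mm high, 25 to 160 g, loose, starts flat on the table, sides upright and smooth. Origin at the centre of the underside, z up. Yaw does not matter.
- mask_box: Square photomask box, 60 x 60 mm. Closed box of white plastic with a flat grey window on its lid, 24 mm high, 25 to 160 g, loose, starts flat on the table, sides upright and smooth. Origin at the centre of the underside, z up. x and y run parallel to its sides; any quarter turn is the same.
- slide_box: Oblong slide box, 84 mm long (along its x) and 32 mm wide (along its y). Closed box of white plastic with a flat grey window on its lid, 24 mm high, 25 to 160 g, loose, starts flat on the table, sides upright and smooth. Origin at the centre of the underside, z up.
- nest_large_round: Large round nest, for the large round box: 84 mm outer and 76 mm inner diameter. Black plastic tray fixed to the table: 4 mm thick floor, 4 mm thick rim whose top is 9 mm above the table, a grey flat patch on the floor the shape and size of the box that belongs there (8 mm play to the rim all round). Origin at its centre on the table, z up.
- nest_small_round: Small round nest, for the small round box: 62 mm outer and 54 mm inner diameter. Black plastic tray fixed to the table: 4 mm thick floor, 4 mm thick rim whose top is 9 mm above the table, a grey flat patch on the floor the shape and size of the box that belongs there (8 mm play to the rim all round). Origin at its centre on the table, z up.
- nest_square: Square nest, for the square box: 84 x 84 mm outside, 76 x 76 mm inside, x and y parallel to its sides. Black plastic tray fixed to the table: 4 mm thick floor, 4 mm thick rim whose top is 9 mm above the table, a grey flat patch on the floor the shape and size of the box that belongs there (8 mm play to the rim all round). Origin at its centre on the table, z up.
- nest_oblong: Oblong nest, for the oblong box: 108 mm (along x) x 56 mm (along y) outside, 100 x 48 mm inside. Black plastic tray fixed to the table: 4 mm thick floor, 4 mm thick rim whose top is 9 mm above the table, a grey flat patch on the floor the shape and size of the box that belongs there (8 mm play to the rim all round). Origin at its centre on the table, z up.
- lens: Bystander, not to be moved: a microscope objective standing on the table, stepped dark metal barrel 35 mm in diameter and 55 mm high, loose. Origin at the centre of its underside.
- tweezer_pot: Bystander, not to be moved: a dark metal pot, 48 mm in diameter and 55 mm high, loose, with tweezers standing up out of it to 97 mm above the table. Origin at the centre of its underside.
There are look-alikes about, which are no part of the job. What is shaped like the slide_box but turquoise is not meant. What is shaped like the wafer_box_small but pink is not meant.

How it is judged:
At the end, for the whole second after the job is handed in: Each box lies in the nest of its own shape and size: centres within 12 mm, underside less than 6.5 mm above the table, level within 0.05 rad, square and oblong box in line within 0.3 rad, slower than 0.02 m/s and released; lens and tweezer pot upright (horizontal distance between wafer_box_large and nest_large_round below 0.012 m and z of wafer_box_large in the frame of nest_large_round below 0.0065 m and angle between each of wafer_box_large, wafer_box_small, mask_box, slide_box's own z axis and vertical below 0.05 rad and linear speed of each of wafer_box_large, wafer_box_small, mask_box, slide_box below 0.02 m/s and contact force between the fingers and wafer_box_large below 0.05 N and horizontal distance between wafer_box_small and nest_small_round below 0.012 m and z of wafer_box_small in the frame of nest_small_round below 0.0065 m and contact force between the fingers and wafer_box_small below 0.05 N and horizontal distance between mask_box and nest_square below 0.012 m and z of mask_box in the frame of nest_square below 0.0065 m and contact force between the fingers and mask_box below 0.05 N and (angle between the x axis of mask_box and the x axis of nest_square, either way round below 0.3 rad or angle between the x axis of mask_box and the y axis of nest_square, either way round below 0.3 rad) and horizontal distance between slide_box and nest_oblong below 0.012 m and z of slide_box in the frame of nest_oblong below 0.0065 m and contact force between the fingers and slide_box below 0.05 N and angle between the x axis of slide_box and the x axis of nest_oblong, either way round below 0.3 rad and angle between each of lens, tweezer_pot's own z axis and vertical below 0.1 rad); the robot touches nothing.
It fails at once if a box is tipped more than about 35 degrees (angle between any of wafer_box_large, wafer_box_small, mask_box, slide_box's own z axis and vertical above 0.6 rad).
It fails at once if a box is let go with its underside more than 35 mm above the table ((height (world z) of wafer_box_large above 0.035 m and contact force between the fingers and wafer_box_large below 0.02 N) or (height (world z) of wafer_box_small above 0.035 m and contact force between the fingers and wafer_box_small below 0.02 N) or (height (world z) of mask_box above 0.035 m and contact force between the fingers and mask_box below 0.02 N) or (height (world z) of slide_box above 0.035 m and contact force between the fingers and slide_box below 0.02 N)).
It fails at once if the objective lens is shifted more than 25 mm or tipped (distance of lens from where it was at the start of the episode above 0.025 m or angle between lens's own z axis and vertical above 0.4 rad).
It fails at once if the tweezer pot is shifted more than 25 mm or tipped (distance of tweezer_pot from where it was at the start of the episode above 0.025 m or angle between tweezer_pot's own z axis and vertical above 0.4 rad).
It also fails if it takes over 112 s, if anything falls off the work surface, if the arm or the gripper's body presses on something with over 40 N, if the wrist force passes 120 N, or if a joint passes its speed limit or range.

## Working session

There is one attempt and no reset: what is moved stays moved. The work goes in short steps, Python scripts to look and compute and a shell command to move; the robot and the scene stay as the last step left them, time stands still between calls to the robot, and variables do not carry over. Pictures are saved under pics/ and viewed, about 12 in all and at most 16, crops included, and the job is handed in when it is done.

```bash
ls; mkdir -p pics; python3 - <<'E'
from cell import r, imaging
import cv2
for n in ("top","side"):
    cv2.imwrite(f"pics/{n}0.png", imaging.grab_frame(n)); c=imaging.calibration(n); print(n,c)
s=r.get_state(); print(s)
E
```

```text
pics
top {'fov_y': 43.96793110647778, 'cx': 287.2206040139243, 'cy': 210.84244927371293, 'eye': array([0.4315056 , 0.01108165, 1.37332282]), 'orientation': array([[ 0.02488259, -0.99828132,  0.05305914],
       [-0.99958995, -0.02559735, -0.01283403],
       [ 0.01417015, -0.05271804, -0.9985089 ]])}
side {'fov_y': 45.18363942444028, 'cx': 288.22509287167816, 'cy': 210.5090418282653, 'eye': array([0.27849486, 1.00545167, 0.79691395]), 'orientation': array([[-0.97268959, -0.14378017,  0.18221475],
       [-0.23201668,  0.58005544, -0.78083542],
       [ 0.00657399, -0.80178735, -0.59757328]])}
{'clock': 0.1, 'joints': array([ 1.22610598,  0.46936587, -0.04861377,  1.53355104,  0.02410647,
        1.14101699, -0.08229155]), 'joint_vel': array([ 0.00106135, -0.00335178,  0.00034842, -0.00529326, -0.00082444,
        0.00155084, -0.00096762]), 'joint_efforts': array([ 5.29245372e-04, -5.09169173e+01, -8.12998787e-02, -2.36828470e+01,
       -6.15561381e-02,  3.44794337e-02,  5.42778196e-05]), 'tool_pos': array([ 0.20948925, -0.64110698,  0.22161094]), 'tcp_rot': array([[ 9.50533672e-01,  3.10620957e-01, -6.00491192e-04],
       [ 3.10621532e-01, -9.50532242e-01,  1.64946097e-03],
       [-5.84290943e-05, -1.75439369e-03, -9.99998459e-01]]), 'contact_force': array([ 0.98998724, -0.48558287,  1.07066918]), 'ft_torque': array([-0.06143447,  0.02678254, -0.01900915]), 'width': 1.0004831778037473}
```

View pics/top0.png

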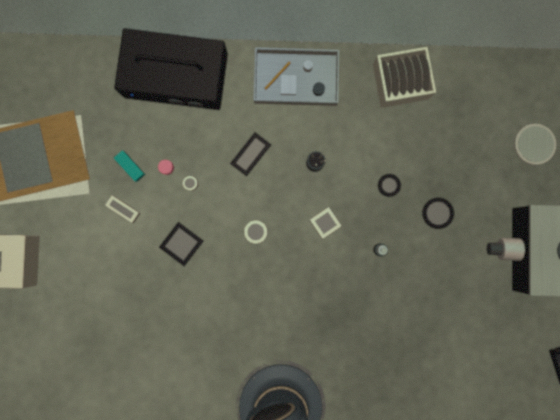

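View pics/side0.png

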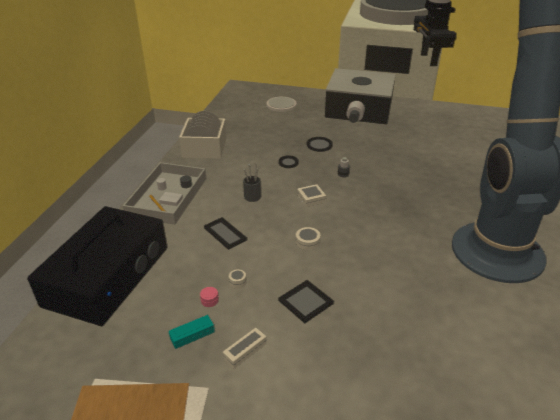

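Top view: the white boxes are large round (256,232), small round (190,183), square (325,222) and oblong (122,209). The nests are large round (438,212), small round (389,185), square (181,243) and oblong (250,154). The look-alikes, turquoise (129,166) and pink (166,167), are not meant. The lens is at (381,250) and the pot at (316,161). Next I'll measure from both views.

```bash
cat > h.py <<'E'
import numpy as np, cv2
from cell import r, imaging
def ray(n,px,z):
    c=imaging.calibration(n); f=210/np.tan(np.radians(c['fov_y']/2))
    px=np.atleast_2d(px).astype(float)
    d=np.c_[(px[:,0]-c['cx'])/f,(px[:,1]-c['cy'])/f,np.ones(len(px))]@np.array(c['orientation']).T
    e=np.array(c['eye']); return (e+d*((z-e[2])/d[:,2])[:,None])[:,:2]
def proj(n,p):
    c=imaging.calibration(n); f=210/np.tan(np.radians(c['fov_y']/2))
    q=(np.array(p)-c['eye'])@np.array(c['orientation']); return np.array([f*q[0]/q[2]+c['cx'],f*q[1]/q[2]+c['cy']])
def blob(n,img,seed,kind,z,half=26,S=8):
    """hole (window/patch) centre, on plane z, of the ring nearest the seed; also outer box"""
    u,v=[int(round(a)) for a in seed]; x0,y0=max(u-half,0),max(v-half,0)
    g=cv2.cvtColor(img[y0:v+half+1,x0:u+half+1],cv2.COLOR_BGR2GRAY)
    g=cv2.resize(g,None,fx=S,fy=S,interpolation=cv2.INTER_CUBIC)
    m=(g>150 if kind=='box' else g<55).astype(np.uint8)
    cs,h=cv2.findContours(m,cv2.RETR_CCOMP,cv2.CHAIN_APPROX_NONE)
    best=None
    for c,hh in zip(cs,h[0]):
        a=cv2.contourArea(c)
        if hh[3]>=0 and a>S*S*8 and (best is None or a>best[0]): best=(a,c,cs[hh[3]])
    if best is None: return None
    out=[]
    for c in best[1:]:
        p=(c[:,0,:]+.5)/S-.5+[x0,y0]; w=(ray(n,p,z)*1000).astype(np.float32)
        M=cv2.moments(w.reshape(-1,1,2)); R=cv2.minAreaRect(w)
        out.append((np.array([M['m10'],M['m01']])/M['m00'],R[1],R[2]))
    return out
E
cat > m.py <<'E'
from h import *
T={n:cv2.imread(f"pics/{n}0.png") for n in("top","side")}
S={'L':('box',(256,232)),'S':('box',(190,183)),'Q':('box',(325,222)),'O':('box',(122,209)),
'nL':('nest',(438,212)),'nS':('nest',(389,185)),'nQ':('nest',(181,243)),'nO':('nest',(250,154))}
np.set_printoptions(precision=1,suppress=True)
for k,(kind,s) in S.items():
    z=.024 if kind=='box' else .004
    for n in T:
        p=s if n=='top' else proj('side',[*ray('top',s,z)[0],z])
        b=blob(n,T[n],p,kind,z,)
        print(k,n,b and [(c,np.array(w),round(a,1)) for c,w,a in b])
for k,s in(('lens',(381,249)),('pot',(316,161))): print(k,ray('top',s,.05)*1000)
for k,s in(('lensbase',(344,175)),('potbase',(253,197))): print(k,ray('side',s,.0)*1000)
for k,s in(('pink',(166,167)),('turq',(129,166))): print(k,ray('top',s,.024)*1000)
E
python3 m.py
```

```text
L top [(array([447.5,  75.3]), array([41.9, 42. ]), 46.5), (array([447.7,  75.3]), array([59.2, 57.9]), 1.5)]
L side [(array([446.6,  76.6]), array([45.9, 47. ]), 33.0), (array([446.5,  77.8]), array([56.7, 57.2]), 88.3)]
S top [(array([569.9, 249.8]), array([26.1, 26.6]), 1.5), (array([570.1, 249.9]), array([36.3, 36.6]), 55.1)]
S side None
Q top [(array([ 475.4, -106. ]), array([42.3, 42.4]), 35.3), (array([ 475.7, -105.7]), array([59.6, 59.3]), 35.5)]
Q side [(array([ 474. , -104.4]), array([46.9, 48.7]), 35.1), (array([ 474.1, -102.2]), array([58.4, 58.2]), 35.2)]
O top [(array([497.7, 423.2]), array([67. , 19.2]), 58.3), (array([498.1, 423.3]), array([82.8, 31.5]), 58.5)]
O side [(array([497.1, 423.9]), array([68.4, 21.2]), 58.4), (array([497.2, 425.1]), array([82.7, 30.1]), 58.4)]
nL top [(array([ 509.4, -404.9]), array([63.6, 64.1]), 1.5), (array([ 509.4, -404.9]), array([81.9, 82.5]), 46.0)]
nL side [(array([ 507.7, -403.1]), array([63.8, 64.5]), 54.8), (array([ 507.6, -403.1]), array([81.3, 93.9]), 12.1)]
nS top [(array([ 580. , -274.3]), array([42.5, 42.8]), 46.2), (array([ 580. , -274.2]), array([58.4, 59.6]), 8.7)]
nS side [(array([ 578.4, -272.7]), array([40.8, 43.2]), 40.5), (array([ 578.5, -273.2]), array([57.8, 70.1]), 12.6)]
nQ top [(array([411.2, 269.9]), array([65.6, 65.8]), 54.5), (array([411. , 270.1]), array([82.3, 81.9]), 54.5)]
nQ side [(array([410.6, 270.7]), array([63.1, 63.4]), 54.7), (array([410.7, 270.6]), array([88.3, 88.7]), 54.6)]
nO top [(array([653.4,  95.2]), array([39.7, 91.5]), 53.9), (array([653.3,  95.2]), array([ 53.4, 104.6]), 53.5)]
nO side [(array([652.1,  95.9]), array([35.9, 89.3]), 53.6), (array([652.3,  95.6]), array([ 59.7, 114.8]), 53.6)]
lens [[ 410.7 -246.9]]
pot [[631.6 -76.5]]
lensbase [[ 403.6 -243.9]]
potbase [[629.5 -72.9]]
pink [[609.3 311.8]]
turq [[609.3 407.7]]
```

```bash
cat > go.py <<'E'
import sys; from h import *
from scipy.spatial.transform import Rotation as Ro
# usage: go.py x y z(mm) phi(deg, jaw axis) -> tool turn, then shift in tool axes (after turning)
x,y,z,phi=map(float,sys.argv[1:5]); s=r.get_state(); R=np.array(s['tcp_rot']); p=np.array(s['tool_pos'])*1000
a=np.radians(phi); Y=np.array([np.cos(a),np.sin(a),0]); Z=np.array([0,0,-1.]); G=np.c_[np.cross(Y,Z),Y,Z]
np.set_printoptions(precision=2,suppress=True)
print('t',round(float(s['clock']),2),'pos',p,'phi',round(float(np.degrees(np.arctan2(R[1,1],R[0,1]))),1),'width',round(float(s['width']),3),'F',np.array(s['contact_force']))
print('turn',Ro.from_matrix(R.T@G).as_rotvec(degrees=True),'shift(turned axes)',G.T@(np.array([x,y,z])-p),'joints',np.array(s['joints']))
E
python3 - <<'E'
from h import *
im=cv2.imread("pics/top0.png"); c=im[125:275,100:460]
T={'L':(447,76,24),'S':(569.5,250.3,24),'Q':(474.7,-105.2,24),'O':(497.5,423.5,24),'nL':(508.5,-404,4),'nS':(579.2,-273.5,4),'nQ':(411,270.3,4),'nO':(652.8,95.5,4)}
ang={'Q':35.3,'O':58.4,'nQ':54.5,'nO':143.8}
c=cv2.resize(c,None,fx=2.2,fy=2.2,interpolation=cv2.INTER_CUBIC)
for k,p in T.items():
    p=np.array(p)/1000; a=np.radians(ang.get(k,0)); d=np.array([np.cos(a),np.sin(a),0])*.04
    u,v=[tuple(int(t) for t in (proj('top',q)-[100,125])*2.2) for q in(p-d,p+d)]
    cv2.line(c,u,v,(0,0,255),1)
cv2.imwrite("pics/crop1.png",c)
E
python3 go.py 474.7 -105.2 110 -54.7
```

```text
t 0.1 pos [ 209.49 -641.11  221.61] phi -71.9 width 1.0 F [ 0.99 -0.49  1.07]
turn [ -0.1   -0.01 -17.2 ] shift(turned axes) [ 526.13 -284.12  111.61] joints [ 1.23  0.47 -0.05  1.53  0.02  1.14 -0.08]
```

View pics/crop1.png

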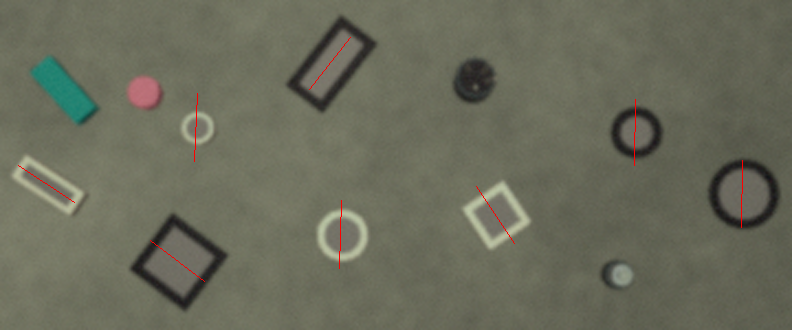

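The enlarged crop shows all eight marks centred and aligned. White oblong (48,185) and white small ring (198,128) are meant because they are white; turquoise (63,90) and pink (145,92) are the look-alikes. I'll start with the square box.

```bash
python3 -m inch '[{"claw":100,"translation":[0,0,0],"rotation":[0,0,-8.58]},{"claw":100,"translation":[0,0,0],"rotation":[0,0,-8.58]},{"claw":100,"translation":[0.0376,-0.0203,0.008],"rotation":[0,0,0]},{"claw":100,"translation":[0.0376,-0.0203,0.008],"rotation":[0,0,0]},{"claw":100,"translation":[0.0376,-0.0203,0.008],"rotation":[0,0,0]},{"claw":100,"translation":[0.0376,-0.0203,0.008],"rotation":[0,0,0]},{"claw":100,"translation":[0.0376,-0.0203,0.008],"rotation":[0,0,0]},{"claw":100,"translation":[0.0376,-0.0203,0.008],"rotation":[0,0,0]},{"claw":100,"translation":[0.0376,-0.0203,0.008],"rotation":[0,0,0]},{"claw":100,"translation":[0.0376,-0.0203,0.008],"rotation":[0,0,0]},{"claw":100,"translation":[0.0376,-0.0203,0.008],"rotation":[0,0,0]},{"claw":100,"translation":[0.0376,-0.0203,0.008],"rotation":[0,0,0]},{"claw":100,"translation":[0.0376,-0.0203,0.008],"rotation":[0,0,0]},{"claw":100,"translation":[0.0376,-0.0203,0.008],"rotation":[0,0,0]},{"claw":100,"translation":[0.0376,-0.0203,0.008],"rotation":[0,0,0]},{"claw":100,"translation":[0.0376,-0.0203,0.008],"rotation":[0,0,0]},{"claw":100,"translation":[0,0,0],"rotation":[0,0,0]},{"claw":100,"translation":[0,0,0],"rotation":[0,0,0]},{"claw":100,"translation":[0,0,0],"rotation":[0,0,0]}]'; python3 go.py 474.7 -105.2 10 -54.7
```

```text
clock: 2.0
tool_pos: [0.4749, -0.1069, 0.1104]
tcp_rot: [[0.818, 0.576, -0.001], [0.576, -0.818, -0.001], [-0.001, 0.0, -1.0]]
contact_force: [0.2, -1.0, 0.4]
width: 0.999
t 2.0 pos [ 474.86 -106.91  110.39] phi -54.8 width 0.999 F [ 0.23 -1.02  0.41]
turn [ 0.01  0.06 -0.14] shift(turned axes) [  0.86  -1.49 100.39] joints [ 0.44  0.33 -0.36  2.07  0.17  0.77 -0.98]
```

```bash
python3 -m inch '[{"claw":100,"translation":[0.001,-0.0015,0.03],"rotation":[0,0,0]},{"claw":100,"translation":[0,0,0.03],"rotation":[0,0,0]},{"claw":100,"translation":[0,0,0.02],"rotation":[0,0,0]},{"claw":100,"translation":[0,0,0.01],"rotation":[0,0,0]},{"claw":100,"translation":[0,0,0.01],"rotation":[0,0,0]},{"claw":100,"translation":[0,0,0],"rotation":[0,0,0]},{"claw":100,"translation":[0,0,0],"rotation":[0,0,0]},{"claw":40,"translation":[0,0,0],"rotation":[0,0,0]},{"claw":40,"translation":[0,0,0],"rotation":[0,0,0]},{"claw":40,"translation":[0,0,0],"rotation":[0,0,0]},{"claw":40,"translation":[0,0,0],"rotation":[0,0,0]},{"claw":40,"translation":[0,0,0],"rotation":[0,0,0]},{"claw":40,"translation":[0,0,0],"rotation":[0,0,0]},{"claw":40,"translation":[0,0,0],"rotation":[0,0,0]},{"claw":40,"translation":[0,0,0],"rotation":[0,0,0]}]' 25; python3 go.py 411 270.3 150 -35.5
```

```text
clock: 3.5
tool_pos: [0.4757, -0.104, 0.0108]
tcp_rot: [[0.817, 0.577, 0.001], [0.577, -0.817, -0.0], [0.0, 0.001, -1.0]]
contact_force: [-0.5, -0.5, 3.7]
width: 0.686
t 3.5 pos [ 475.74 -104.02   10.81] phi -54.7 width 0.686 F [-0.53 -0.54  3.75]
turn [  0.03  -0.01 -19.25] shift(turned axes) [ 267.14 -270.07 -139.19] joints [ 0.37  0.49 -0.3   2.13  0.27  0.55 -1.08]
```

```bash
python3 -m inch '[{"claw":40,"translation":[0,0,-0.01],"rotation":[0,0,0]},{"claw":40,"translation":[0,0,-0.02],"rotation":[0,0,0]},{"claw":40,"translation":[0,0,-0.03],"rotation":[0,0,0]},{"claw":40,"translation":[0,0,-0.03],"rotation":[0,0,0]},{"claw":40,"translation":[0,0,0],"rotation":[0,0,-6.42]},{"claw":40,"translation":[0,0,0],"rotation":[0,0,-6.42]},{"claw":40,"translation":[0,0,0],"rotation":[0,0,-6.41]},{"claw":40,"translation":[0.015,-0.015,0],"rotation":[0,0,0]},{"claw":40,"translation":[0.028,-0.028,0],"rotation":[0,0,0]},{"claw":40,"translation":[0.028,-0.028,0],"rotation":[0,0,0]},{"claw":40,"translation":[0.028,-0.028,0],"rotation":[0,0,0]},{"claw":40,"translation":[0.028,-0.028,0],"rotation":[0,0,0]},{"claw":40,"translation":[0.028,-0.028,0],"rotation":[0,0,0]},{"claw":40,"translation":[0.028,-0.028,0],"rotation":[0,0,0]},{"claw":40,"translation":[0.028,-0.028,0],"rotation":[0,0,0]},{"claw":40,"translation":[0.028,-0.028,0],"rotation":[0,0,0]},{"claw":40,"translation":[0.018,-0.02,0],"rotation":[0,0,0]},{"claw":40,"translation":[0.01,-0.011,0],"rotation":[0,0,0]},{"claw":40,"translation":[0,0,0],"rotation":[0,0,0]},{"claw":40,"translation":[0,0,0],"rotation":[0,0,0]}]'; python3 go.py 411 270.3 15 -35.5
```

```text
clock: 5.5
tool_pos: [0.4104, 0.2694, 0.1004]
tcp_rot: [[0.581, 0.814, -0.001], [0.814, -0.581, -0.001], [-0.001, 0.0, -1.0]]
contact_force: [0.7, -0.6, -0.7]
width: 0.687
t 5.5 pos [410.36 269.39 100.4 ] phi -35.5 width 0.687 F [ 0.67 -0.6  -0.74]
turn [0.01 0.08 0.01] shift(turned axes) [ 1.11 -0.01 85.4 ] joints [-0.21  0.38 -0.55  2.06  0.28  0.78 -1.56]
```

```bash
python3 -m inch '[{"claw":40,"translation":[0.001,0,0.025],"rotation":[0,0,0]},{"claw":40,"translation":[0,0,0.025],"rotation":[0,0,0]},{"claw":40,"translation":[0,0,0.015],"rotation":[0,0,0]},{"claw":40,"translation":[0,0,0.01],"rotation":[0,0,0]},{"claw":40,"translation":[0,0,0.005],"rotation":[0,0,0]},{"claw":40,"translation":[0,0,0.003],"rotation":[0,0,0]},{"claw":40,"translation":[0,0,0.002],"rotation":[0,0,0]},{"claw":40,"translation":[0,0,0],"rotation":[0,0,0]},{"claw":40,"translation":[0,0,0],"rotation":[0,0,0]},{"claw":40,"translation":[0,0,0],"rotation":[0,0,0]}]'; python3 go.py 411 270.3 14.8 -35.5
```

```text
clock: 6.5
tool_pos: [0.4115, 0.2712, 0.0159]
tcp_rot: [[0.581, 0.814, 0.001], [0.814, -0.581, 0.0], [0.001, 0.0, -1.0]]
contact_force: [0.7, -0.6, -1.3]
width: 0.689
t 6.5 pos [411.48 271.25  15.93] phi -35.5 width 0.689 F [ 0.74 -0.6  -1.29]
turn [ 0.03 -0.04  0.01] shift(turned axes) [-1.05  0.16  1.13] joints [-0.29  0.52 -0.47  2.11  0.41  0.6  -1.67]
```

Next I'll lower it 1 mm, release, lift, and move straight over to the slide box.

```bash
python3 -m inch '[{"claw":40,"translation":[-0.001,0,0.001],"rotation":[0,0,0]},{"claw":40,"translation":[0,0,0],"rotation":[0,0,0]},{"claw":75,"translation":[0,0,0],"rotation":[0,0,0]},{"claw":100,"translation":[0,0,0],"rotation":[0,0,0]},{"claw":100,"translation":[0,0,0],"rotation":[0,0,0]},{"claw":100,"translation":[0,0,0],"rotation":[0,0,0]},{"claw":100,"translation":[0,0,-0.02],"rotation":[0,0,0]},{"claw":100,"translation":[0,0,-0.03],"rotation":[0,0,0]},{"claw":100,"translation":[0,0,-0.03],"rotation":[0,0,0]},{"claw":100,"translation":[0,0,0],"rotation":[0,0,-3.8]},{"claw":100,"translation":[0,0,0],"rotation":[0,0,0]}]'; python3 go.py 497.5 423.5 10 -31.6
```

```text
clock: 7.6
tool_pos: [0.4111, 0.2704, 0.0953]
tcp_rot: [[0.526, 0.851, 0.002], [0.851, -0.526, 0.001], [0.001, 0.001, -1.0]]
contact_force: [-1.4, -0.4, 0.5]
width: 0.999
t 7.6 pos [411.09 270.4   95.33] phi -31.7 width 0.999 F [-1.38 -0.42  0.51]
turn [ 0.06 -0.08 -0.11] shift(turned axes) [175.68  -6.62  85.33] joints [-0.2   0.39 -0.57  2.06  0.31  0.77 -1.51]
```

```bash
python3 -m inch '[{"claw":100,"translation":[0.035,-0.0013,0],"rotation":[0,0,0]},{"claw":100,"translation":[0.035,-0.0013,0],"rotation":[0,0,0]},{"claw":100,"translation":[0.035,-0.0013,0],"rotation":[0,0,0]},{"claw":100,"translation":[0.035,-0.0013,0],"rotation":[0,0,0]},{"claw":100,"translation":[0.0357,-0.0014,0],"rotation":[0,0,0]},{"claw":80,"translation":[0,0,0],"rotation":[0,0,0]},{"claw":80,"translation":[0,0,0.03],"rotation":[0,0,0]},{"claw":80,"translation":[0,0,0.03],"rotation":[0,0,0]},{"claw":80,"translation":[0,0,0.015],"rotation":[0,0,0]},{"claw":80,"translation":[0,0,0.01],"rotation":[0,0,0]},{"claw":80,"translation":[0,0,0],"rotation":[0,0,0]},{"claw":80,"translation":[0,0,0],"rotation":[0,0,0]},{"claw":15,"translation":[0,0,0],"rotation":[0,0,0]},{"claw":15,"translation":[0,0,0],"rotation":[0,0,0]},{"claw":15,"translation":[0,0,0],"rotation":[0,0,0]},{"claw":15,"translation":[0,0,0],"rotation":[0,0,0]},{"claw":15,"translation":[0,0,0],"rotation":[0,0,0]},{"claw":15,"translation":[0,0,0],"rotation":[0,0,0]},{"claw":15,"translation":[0,0,0],"rotation":[0,0,0]},{"claw":15,"translation":[0,0,0],"rotation":[0,0,0]}]'; python3 go.py 652.8 95.5 100 53.8
```

```text
clock: 9.6
tool_pos: [0.4975, 0.4231, 0.0096]
tcp_rot: [[0.525, 0.851, 0.0], [0.851, -0.525, -0.0], [-0.0, 0.0, -1.0]]
contact_force: [0.1, -1.0, 0.7]
width: 0.368
t 9.6 pos [497.52 423.13   9.62] phi -31.7 width 0.368 F [ 0.08 -1.01  0.74]
turn [  0.01   0.01 -85.5 ] shift(turned axes) [-318.8  -172.67  -90.38] joints [-0.44  0.72 -0.47  1.73  0.43  0.8  -1.68]
```

```bash
python3 -m inch '[{"claw":15,"translation":[0,0,-0.01],"rotation":[0,0,0]},{"claw":15,"translation":[0,0,-0.02],"rotation":[0,0,0]},{"claw":15,"translation":[0,0,-0.03],"rotation":[0,0,0]},{"claw":15,"translation":[0,0,-0.03],"rotation":[0,0,0]},{"claw":15,"translation":[0,0,0],"rotation":[0,0,-4.5]},{"claw":15,"translation":[0,0,0],"rotation":[0,0,-8.5]},{"claw":15,"translation":[0,0,0],"rotation":[0,0,-8.5]},{"claw":15,"translation":[0,0,0],"rotation":[0,0,-8.5]},{"claw":15,"translation":[0,0,0],"rotation":[0,0,-8.5]},{"claw":15,"translation":[0,0,0],"rotation":[0,0,-8.5]},{"claw":15,"translation":[0,0,0],"rotation":[0,0,-8.5]},{"claw":15,"translation":[0,0,0],"rotation":[0,0,-8.5]},{"claw":15,"translation":[0,0,0],"rotation":[0,0,-8.5]},{"claw":15,"translation":[0,0,0],"rotation":[0,0,-8.5]},{"claw":15,"translation":[0,0,0],"rotation":[0,0,-4.5]},{"claw":15,"translation":[0,0,0],"rotation":[0,0,0]},{"claw":15,"translation":[0,0,0],"rotation":[0,0,0]}]'; python3 go.py 652.8 95.5 100 53.8
```

```text
clock: 11.3
tool_pos: [0.4974, 0.4231, 0.0997]
tcp_rot: [[-0.806, 0.592, 0.0], [0.592, 0.806, -0.0], [-0.0, 0.0, -1.0]]
contact_force: [0.2, -0.1, -1.1]
width: 0.365
t 11.3 pos [497.42 423.1   99.73] phi 53.7 width 0.365 F [ 0.23 -0.11 -1.12]
turn [ 0.    0.   -0.11] shift(turned axes) [-318.87 -172.59   -0.27] joints [-0.19  0.72 -0.87  1.67  0.62  1.05 -0.33]
```

```bash
python3 -m inch '[{"claw":15,"translation":[-0.015,-0.008,0],"rotation":[0,0,0]},{"claw":15,"translation":[-0.034,-0.0184,0],"rotation":[0,0,0]},{"claw":15,"translation":[-0.034,-0.0184,0],"rotation":[0,0,0]},{"claw":15,"translation":[-0.034,-0.0184,0],"rotation":[0,0,0]},{"claw":15,"translation":[-0.034,-0.0184,0],"rotation":[0,0,0]},{"claw":15,"translation":[-0.034,-0.0184,0],"rotation":[0,0,0]},{"claw":15,"translation":[-0.034,-0.0184,0],"rotation":[0,0,0]},{"claw":15,"translation":[-0.034,-0.0184,0],"rotation":[0,0,0]},{"claw":15,"translation":[-0.034,-0.0184,0],"rotation":[0,0,0]},{"claw":15,"translation":[-0.02,-0.011,0],"rotation":[0,0,0]},{"claw":15,"translation":[-0.012,-0.0064,0],"rotation":[0,0,0]},{"claw":15,"translation":[0,0,0],"rotation":[0,0,0]},{"claw":15,"translation":[0,0,0.025],"rotation":[0,0,0]},{"claw":15,"translation":[0,0,0.025],"rotation":[0,0,0]},{"claw":15,"translation":[0,0,0.02],"rotation":[0,0,0]},{"claw":15,"translation":[0,0,0.01],"rotation":[0,0,0]},{"claw":15,"translation":[0,0,0.003],"rotation":[0,0,0]},{"claw":15,"translation":[0,0,0],"rotation":[0,0,0]},{"claw":15,"translation":[0,0,0],"rotation":[0,0,0]}]'; python3 go.py 652.8 95.5 13.6 53.8
```

```text
clock: 13.2
tool_pos: [0.6536, 0.0962, 0.0177]
tcp_rot: [[-0.807, 0.59, 0.002], [0.59, 0.807, 0.001], [-0.001, 0.002, -1.0]]
contact_force: [-0.5, -0.4, -0.5]
width: 0.363
t 13.2 pos [653.57  96.17  17.66] phi 53.8 width 0.363 F [-0.53 -0.41 -0.47]
turn [0.09 0.06 0.02] shift(turned axes) [ 0.23 -0.99  4.06] joints [ 0.32  0.82 -0.81  1.7   0.72  0.94  0.17]
```

```bash
python3 -m inch '[{"claw":15,"translation":[0,0,0.002],"rotation":[0,0,0]},{"claw":15,"translation":[0,-0.001,0.002],"rotation":[0,0,0]},{"claw":15,"translation":[0,0,0],"rotation":[0,0,0]},{"claw":15,"translation":[0,0,0],"rotation":[0,0,0]},{"claw":45,"translation":[0,0,0],"rotation":[0,0,0]},{"claw":80,"translation":[0,0,0],"rotation":[0,0,0]},{"claw":80,"translation":[0,0,0],"rotation":[0,0,0]},{"claw":80,"translation":[0,0,0],"rotation":[0,0,0]},{"claw":80,"translation":[0,0,-0.02],"rotation":[0,0,0]},{"claw":80,"translation":[0,0,-0.03],"rotation":[0,0,0]},{"claw":80,"translation":[0,0,-0.04],"rotation":[0,0,0]},{"claw":80,"translation":[0,0,0],"rotation":[0,0,7.3]},{"claw":80,"translation":[0,0,0],"rotation":[0,0,7.3]},{"claw":80,"translation":[0,0,0],"rotation":[0,0,7.3]},{"claw":80,"translation":[0,0,0],"rotation":[0,0,7.3]},{"claw":80,"translation":[0,0,0],"rotation":[0,0,7.3]},{"claw":80,"translation":[0,0,0],"rotation":[0,0,7.3]},{"claw":80,"translation":[0,0,0],"rotation":[0,0,0]}]'; python3 go.py 569.5 250.3 10 10
```

```text
clock: 15.0
tool_pos: [0.6526, 0.0953, 0.1043]
tcp_rot: [[-0.175, 0.985, 0.002], [0.985, 0.175, -0.0], [-0.0, 0.002, -1.0]]
contact_force: [0.3, 0.2, 0.3]
width: 0.805
t 15.0 pos [652.63  95.25 104.29] phi 10.1 width 0.805 F [0.33 0.16 0.3 ]
turn [0.11 0.03 0.05] shift(turned axes) [167.13 -54.94  94.29] joints [ 0.27  0.66 -0.71  1.66  0.49  1.01 -0.43]
```

```bash
python3 -m inch '[{"claw":80,"translation":[0.0334,-0.011,0],"rotation":[0,0,0]},{"claw":80,"translation":[0.0334,-0.011,0],"rotation":[0,0,0]},{"claw":80,"translation":[0.0334,-0.011,0],"rotation":[0,0,0]},{"claw":80,"translation":[0.0334,-0.011,0],"rotation":[0,0,0]},{"claw":80,"translation":[0.0334,-0.011,0],"rotation":[0,0,0]},{"claw":80,"translation":[0,0,0],"rotation":[0,0,0]},{"claw":80,"translation":[0,0,0.03],"rotation":[0,0,0]},{"claw":80,"translation":[0,0,0.03],"rotation":[0,0,0]},{"claw":80,"translation":[0,0,0.02],"rotation":[0,0,0]},{"claw":80,"translation":[0,0,0.01],"rotation":[0,0,0]},{"claw":80,"translation":[0,0,0.004],"rotation":[0,0,0]},{"claw":80,"translation":[0,0,0],"rotation":[0,0,0]},{"claw":20,"translation":[0,0,0],"rotation":[0,0,0]},{"claw":20,"translation":[0,0,0],"rotation":[0,0,0]},{"claw":20,"translation":[0,0,0],"rotation":[0,0,0]},{"claw":20,"translation":[0,0,0],"rotation":[0,0,0]},{"claw":20,"translation":[0,0,0],"rotation":[0,0,0]},{"claw":20,"translation":[0,0,0],"rotation":[0,0,0]},{"claw":20,"translation":[0,0,0],"rotation":[0,0,0]},{"claw":20,"translation":[0,0,0],"rotation":[0,0,0]}]'; python3 go.py 579.2 -273.5 150 10
```

```text
clock: 17.0
tool_pos: [0.5693, 0.2497, 0.0088]
tcp_rot: [[-0.174, 0.985, 0.0], [0.985, 0.174, -0.0], [-0.0, 0.0, -1.0]]
contact_force: [0.4, -0.9, 3.2]
width: 0.433
t 17.0 pos [569.32 249.68   8.8 ] phi 10.0 width 0.433 F [ 0.44 -0.85  3.22]
turn [0.03 0.01 0.  ] shift(turned axes) [-516.95  -81.12 -141.2 ] joints [-0.02  0.73 -0.65  1.8   0.59  0.81 -0.79]
```

```bash
python3 -m inch '[{"claw":20,"translation":[0,0,-0.01],"rotation":[0,0,0]},{"claw":20,"translation":[0,0,-0.025],"rotation":[0,0,0]},{"claw":20,"translation":[0,0,-0.035],"rotation":[0,0,0]},{"claw":20,"translation":[0,0,-0.04],"rotation":[0,0,0]},{"claw":20,"translation":[0,0,-0.031],"rotation":[0,0,0]},{"claw":20,"translation":[-0.02,-0.003,0],"rotation":[0,0,0]},{"claw":20,"translation":[-0.045,-0.007,0],"rotation":[0,0,0]},{"claw":20,"translation":[-0.045,-0.007,0],"rotation":[0,0,0]},{"claw":20,"translation":[-0.045,-0.007,0],"rotation":[0,0,0]},{"claw":20,"translation":[-0.045,-0.007,0],"rotation":[0,0,0]},{"claw":20,"translation":[-0.045,-0.007,0],"rotation":[0,0,0]},{"claw":20,"translation":[-0.045,-0.007,0],"rotation":[0,0,0]},{"claw":20,"translation":[-0.045,-0.007,0],"rotation":[0,0,0]},{"claw":20,"translation":[-0.045,-0.007,0],"rotation":[0,0,0]},{"claw":20,"translation":[-0.045,-0.007,0],"rotation":[0,0,0]},{"claw":20,"translation":[-0.045,-0.007,0],"rotation":[0,0,0]},{"claw":20,"translation":[-0.03,-0.005,0],"rotation":[0,0,0]},{"claw":20,"translation":[-0.017,-0.003,0],"rotation":[0,0,0]},{"claw":20,"translation":[0,0,0],"rotation":[0,0,0]},{"claw":20,"translation":[0,0,0],"rotation":[0,0,0]}]'; python3 go.py 579.2 -273.5 13 10
```

```text
clock: 19.0
tool_pos: [0.5794, -0.2712, 0.1497]
tcp_rot: [[-0.176, 0.984, 0.0], [0.984, 0.176, 0.002], [0.002, 0.001, -1.0]]
contact_force: [-0.6, 1.7, -0.4]
width: 0.43
t 19.0 pos [ 579.39 -271.25  149.72] phi 10.1 width 0.43 F [-0.58  1.65 -0.45]
turn [ 0.03 -0.09  0.12] shift(turned axes) [ -2.19  -0.58 136.72] joints [ 0.86  0.58 -0.71  1.67  0.42  1.05  0.2 ]
```

```bash
python3 -m inch '[{"claw":20,"translation":[-0.001,0,0.035],"rotation":[0,0,0]},{"claw":20,"translation":[0,0,0.035],"rotation":[0,0,0]},{"claw":20,"translation":[0,0,0.03],"rotation":[0,0,0]},{"claw":20,"translation":[0,0,0.02],"rotation":[0,0,0]},{"claw":20,"translation":[0,0,0.01],"rotation":[0,0,0]},{"claw":20,"translation":[0,0,0.003],"rotation":[0,0,0]},{"claw":20,"translation":[0,0,0.002],"rotation":[0,0,0]},{"claw":20,"translation":[0,0,0.001],"rotation":[0,0,0]},{"claw":20,"translation":[0,0,0],"rotation":[0,0,0]},{"claw":20,"translation":[0,0,0],"rotation":[0,0,0]}]'; python3 go.py 579.2 -273.5 12.8 10
```

```text
clock: 20.0
tool_pos: [0.5798, -0.2748, 0.0144]
tcp_rot: [[-0.173, 0.985, 0.001], [0.985, 0.173, -0.001], [-0.001, 0.001, -1.0]]
contact_force: [0.6, -0.5, -0.8]
width: 0.433
t 20.0 pos [ 579.77 -274.79   14.4 ] phi 10.0 width 0.433 F [ 0.64 -0.53 -0.82]
turn [ 0.06  0.05 -0.01] shift(turned axes) [ 1.37 -0.34  1.6 ] joints [ 0.8   0.73 -0.61  1.75  0.55  0.83  0.1 ]
```

```bash
python3 -m inch '[{"claw":20,"translation":[0,0,0.001],"rotation":[0,0,0]},{"claw":20,"translation":[0,0,0.0005],"rotation":[0,0,0]},{"claw":20,"translation":[0,0,0],"rotation":[0,0,0]},{"claw":20,"translation":[0,0,0],"rotation":[0,0,0]},{"claw":50,"translation":[0,0,0],"rotation":[0,0,0]},{"claw":100,"translation":[0,0,0],"rotation":[0,0,0]},{"claw":100,"translation":[0,0,0],"rotation":[0,0,0]},{"claw":100,"translation":[0,0,0],"rotation":[0,0,0]},{"claw":100,"translation":[0,0,-0.02],"rotation":[0,0,0]},{"claw":100,"translation":[0,0,-0.04],"rotation":[0,0,0]},{"claw":100,"translation":[0,0,-0.045],"rotation":[0,0,0]},{"claw":100,"translation":[0,0,0],"rotation":[0,0,0]}]'; python3 go.py 447 76 10 10
```

```text
clock: 21.2
tool_pos: [0.5837, -0.2751, 0.1236]
tcp_rot: [[-0.174, 0.985, 0.011], [0.985, 0.174, -0.004], [-0.006, 0.01, -1.0]]
contact_force: [0.8, -0.6, -0.1]
width: 0.982
t 21.2 pos [ 583.7  -275.07  123.59] phi 10.0 width 0.982 F [ 0.77 -0.64 -0.12]
turn [0.59 0.34 0.  ] shift(turned axes) [369.47 -73.66 113.59] joints [ 0.85  0.61 -0.69  1.69  0.45  1.    0.18]
```

```bash
python3 -m inch '[{"claw":100,"translation":[0.041,-0.0078,0],"rotation":[0,0,0]},{"claw":100,"translation":[0.041,-0.0078,0],"rotation":[0,0,0]},{"claw":100,"translation":[0.041,-0.0078,0],"rotation":[0,0,0]},{"claw":100,"translation":[0.041,-0.0078,0],"rotation":[0,0,0]},{"claw":100,"translation":[0.041,-0.0078,0],"rotation":[0,0,0]},{"claw":100,"translation":[0.041,-0.0078,0],"rotation":[0,0,0]},{"claw":100,"translation":[0.041,-0.0078,0],"rotation":[0,0,0]},{"claw":100,"translation":[0.041,-0.0078,0],"rotation":[0,0,0]},{"claw":100,"translation":[0.041,-0.0078,0],"rotation":[0,0,0]},{"claw":100,"translation":[0,0,0],"rotation":[0,0,0]},{"claw":100,"translation":[0,0,0],"rotation":[0,0,0]},{"claw":100,"translation":[0,0,0],"rotation":[0,0,0]}]'; python3 go.py 447 76 10 10
python3 - <<'E'
from h import *
a=imaging.grab_frame("top"); b=imaging.grab_frame("side")
cv2.imwrite("pics/top1.png",a); cv2.imwrite("pics/side1.png",b)
E
```

```text
clock: 22.4
tool_pos: [0.4463, 0.0756, 0.1167]
tcp_rot: [[-0.172, 0.985, -0.0], [0.985, 0.172, -0.001], [-0.0, -0.0, -1.0]]
contact_force: [-0.1, 0.5, 0.0]
width: 1.001
t 22.4 pos [446.33  75.56 116.72] phi 9.9 width 1.001 F [-0.14  0.48  0.04]
turn [-0.02  0.03 -0.08] shift(turned axes) [  0.31   0.73 106.72] joints [ 0.44  0.36 -0.83  2.12  0.37  0.81 -0.44]
```

View pics/side1.png

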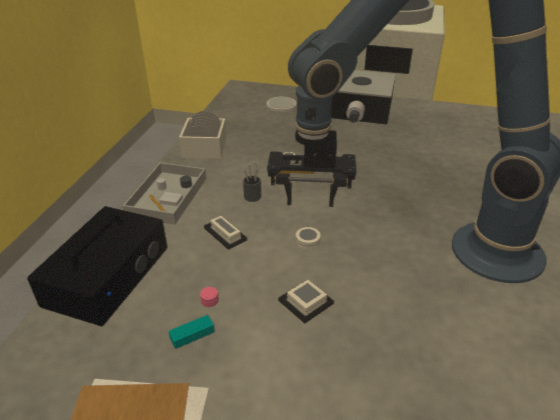

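Side view: the square box (307,297) and slide box (226,231) sit in their nests. The pot (253,187) stands, and the gripper is above the large box (308,236). Now the grasp.

```bash
python3 -m inch '[{"claw":100,"translation":[0,0.001,0.035],"rotation":[0,0,0]},{"claw":100,"translation":[0,0,0.035],"rotation":[0,0,0]},{"claw":100,"translation":[0,0,0.02],"rotation":[0,0,0]},{"claw":100,"translation":[0,0,0.01],"rotation":[0,0,0]},{"claw":100,"translation":[0,0,0.006],"rotation":[0,0,0]},{"claw":100,"translation":[0,0,0],"rotation":[0,0,0]},{"claw":100,"translation":[0,0,0],"rotation":[0,0,0]},{"claw":40,"translation":[0,0,0],"rotation":[0,0,0]},{"claw":40,"translation":[0,0,0],"rotation":[0,0,0]},{"claw":40,"translation":[0,0,0],"rotation":[0,0,0]},{"claw":40,"translation":[0,0,0],"rotation":[0,0,0]},{"claw":40,"translation":[0,0,0],"rotation":[0,0,0]},{"claw":40,"translation":[0,0,0],"rotation":[0,0,0]},{"claw":40,"translation":[0,0,0],"rotation":[0,0,0]},{"claw":40,"translation":[0,0,0],"rotation":[0,0,0]}]'; python3 go.py 508.5 -404 120 10
```

```text
clock: 24.0
tool_pos: [0.4473, 0.0768, 0.0112]
tcp_rot: [[-0.174, 0.985, 0.0], [0.985, 0.174, -0.0], [-0.0, 0.0, -1.0]]
contact_force: [0.2, -1.1, 3.4]
width: 0.687
t 24.0 pos [447.29  76.79  11.24] phi 10.0 width 0.687 F [ 0.24 -1.08  3.45]
turn [0.02 0.02 0.  ] shift(turned axes) [-484.12  -23.21 -108.76] joints [ 0.28  0.53 -0.67  2.19  0.59  0.6  -0.65]
```

```bash
python3 -m inch '[{"claw":40,"translation":[0,0,-0.01],"rotation":[0,0,0]},{"claw":40,"translation":[0,0,-0.025],"rotation":[0,0,0]},{"claw":40,"translation":[0,0,-0.035],"rotation":[0,0,0]},{"claw":40,"translation":[0,0,-0.039],"rotation":[0,0,0]},{"claw":40,"translation":[-0.02,-0.001,0],"rotation":[0,0,0]},{"claw":40,"translation":[-0.045,-0.0022,0],"rotation":[0,0,0]},{"claw":40,"translation":[-0.045,-0.0022,0],"rotation":[0,0,0]},{"claw":40,"translation":[-0.045,-0.0022,0],"rotation":[0,0,0]},{"claw":40,"translation":[-0.045,-0.0022,0],"rotation":[0,0,0]},{"claw":40,"translation":[-0.045,-0.0022,0],"rotation":[0,0,0]},{"claw":40,"translation":[-0.045,-0.0022,0],"rotation":[0,0,0]},{"claw":40,"translation":[-0.045,-0.0022,0],"rotation":[0,0,0]},{"claw":40,"translation":[-0.045,-0.0022,0],"rotation":[0,0,0]},{"claw":40,"translation":[-0.045,-0.0022,0],"rotation":[0,0,0]},{"claw":40,"translation":[-0.035,-0.0017,0],"rotation":[0,0,0]},{"claw":40,"translation":[-0.024,-0.0007,0],"rotation":[0,0,0]},{"claw":40,"translation":[0,0,0],"rotation":[0,0,0]},{"claw":40,"translation":[0,0,0],"rotation":[0,0,0]},{"claw":40,"translation":[0,0,0],"rotation":[0,0,0]}]'; python3 go.py 508.5 -404 15.2 10
```

```text
clock: 25.9
tool_pos: [0.5084, -0.4019, 0.1202]
tcp_rot: [[-0.176, 0.984, -0.0], [0.984, 0.176, 0.001], [0.001, 0.0, -1.0]]
contact_force: [-0.7, 0.5, -1.1]
width: 0.679
t 25.9 pos [ 508.41 -401.9   120.15] phi 10.1 width 0.679 F [-0.72  0.49 -1.14]
turn [ 0.   -0.08  0.13] shift(turned axes) [ -2.08  -0.27 104.95] joints [ 1.07  0.62 -0.68  1.67  0.44  1.01  0.42]
```

```bash
python3 -m inch '[{"claw":40,"translation":[-0.001,0,0.03],"rotation":[0,0,0]},{"claw":40,"translation":[0,0,0.03],"rotation":[0,0,0]},{"claw":40,"translation":[0,0,0.02],"rotation":[0,0,0]},{"claw":40,"translation":[0,0,0.015],"rotation":[0,0,0]},{"claw":40,"translation":[0,0,0.005],"rotation":[0,0,0]},{"claw":40,"translation":[0,0,0.003],"rotation":[0,0,0]},{"claw":40,"translation":[0,0,0.001],"rotation":[0,0,0]},{"claw":40,"translation":[0,0,0],"rotation":[0,0,0]},{"claw":40,"translation":[0,0,0],"rotation":[0,0,0]},{"claw":40,"translation":[0,0,0],"rotation":[0,0,0]}]'; python3 go.py 508.5 -404 15.2 10
```

```text
clock: 26.9
tool_pos: [0.5088, -0.4051, 0.0167]
tcp_rot: [[-0.174, 0.985, 0.001], [0.985, 0.174, -0.001], [-0.001, 0.001, -1.0]]
contact_force: [-0.1, 0.7, -0.3]
width: 0.686
t 26.9 pos [ 508.79 -405.11   16.7 ] phi 10.0 width 0.686 F [-0.14  0.74 -0.26]
turn [ 0.04  0.05 -0.  ] shift(turned axes) [ 1.14 -0.09  1.5 ] joints [ 1.02  0.74 -0.6   1.73  0.54  0.84  0.35]
```

```bash
python3 -m inch '[{"claw":40,"translation":[0,0,0.001],"rotation":[0,0,0]},{"claw":40,"translation":[0,0,0.0005],"rotation":[0,0,0]},{"claw":40,"translation":[0,0,0],"rotation":[0,0,0]},{"claw":40,"translation":[0,0,0],"rotation":[0,0,0]},{"claw":75,"translation":[0,0,0],"rotation":[0,0,0]},{"claw":100,"translation":[0,0,0],"rotation":[0,0,0]},{"claw":100,"translation":[0,0,0],"rotation":[0,0,0]},{"claw":100,"translation":[0,0,0],"rotation":[0,0,0]},{"claw":100,"translation":[0,0,0],"rotation":[0,0,0]},{"claw":100,"translation":[0,0,-0.02],"rotation":[0,0,0]},{"claw":100,"translation":[0,0,-0.04],"rotation":[0,0,0]},{"claw":100,"translation":[0,0,-0.045],"rotation":[0,0,0]},{"claw":100,"translation":[0,0,-0.045],"rotation":[0,0,0]},{"claw":100,"translation":[0,-0.045,-0.02],"rotation":[0,0,0]},{"claw":100,"translation":[-0.02,-0.045,-0.02],"rotation":[0,0,0]},{"claw":100,"translation":[-0.03,-0.045,0],"rotation":[0,0,0]},{"claw":100,"translation":[-0.04,-0.03,0],"rotation":[0,0,0]},{"claw":100,"translation":[-0.04,-0.02,0],"rotation":[0,0,0]},{"claw":100,"translation":[-0.02,0,0],"rotation":[0,0,0]},{"claw":100,"translation":[0,0,0],"rotation":[0,0,0]}]'
python3 - <<'E'
from h import *
a=imaging.grab_frame("top"); b=imaging.grab_frame("side")
cv2.imwrite("pics/top2.png",a); cv2.imwrite("pics/side2.png",b)
np.set_printoptions(precision=1,suppress=True)
T={'L':(508.5,-404),'S':(579.2,-273.5),'Q':(411,270.3),'O':(652.8,95.5)}
for k,p in T.items():
  for n,im in(('top',a),('side',b)):
    q=blob(n,im,proj(n,[p[0]/1000,p[1]/1000,.028]),'box',.028)
    print(k,n,q and (q[0][0]-p,np.array(q[0][1]),round(q[0][2],1)))
cv2.imwrite("pics/fin.png",np.vstack([cv2.resize(a[120:290,90:480],(780,340)),cv2.resize(b[120:330,160:460],None,fx=1.2,fy=1.2)[:,:360].repeat(1,1)]) if 0 else cv2.resize(a[120:290,90:480],(780,340),interpolation=cv2.INTER_CUBIC))
E
```

```text
clock: 28.9
tool_pos: [0.3558, -0.5836, 0.2025]
tcp_rot: [[-0.168, 0.986, 0.0], [0.986, 0.168, -0.0], [-0.0, 0.0, -1.0]]
contact_force: [0.2, 1.0, -0.3]
width: 1.001
L top (array([-0.3, -3.5]), array([43.7, 44.1]), 27.7)
L side None
S top (array([-0.6, -2.3]), array([27.7, 27.5]), 14.9)
S side None
Q top (array([-1.3, -0.1]), array([43. , 43.2]), 54.9)
Q side (array([-2.1,  0.7]), array([45.6, 46.1]), 54.4)
O top (array([-1.5, -0.2]), array([18.1, 65.6]), 54.0)
O side (array([-2.5,  0.4]), array([22.2, 70.6]), 53.8)
```

View pics/fin.png

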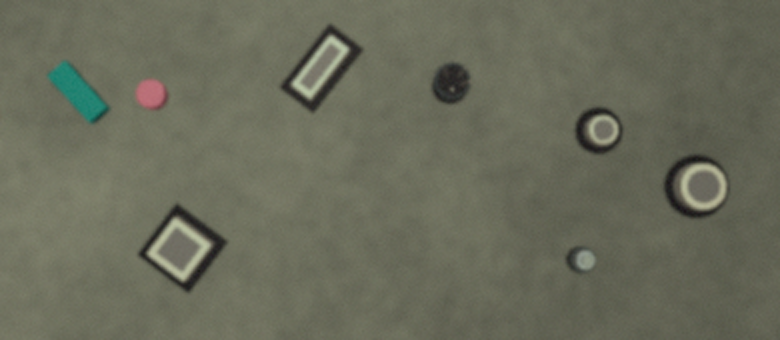

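View pics/side2.png

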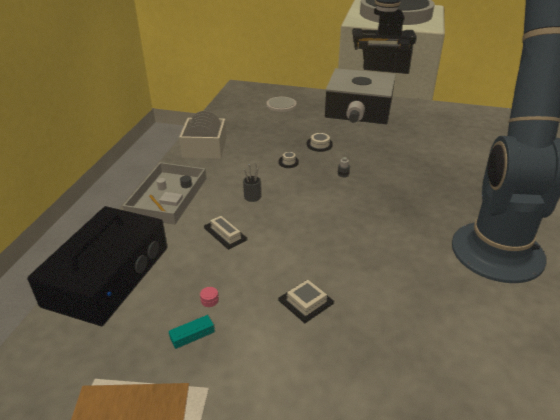

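Top crop: all four boxes sit concentric and aligned in their nests. The side view agrees: large round (320,141), small (289,158), slide (226,231), square (307,297). The lens and pot stand where they were, and the arm is clear. I'll hand in now.

```bash
python3 -c "
from cell import r
print(r.sign_off())"
```

```text
the job is handed in; nothing more can be done
None
```

I placed all four white boxes (square, slide, small round, large round) in their matching nests. Each was gripped level, lowered onto the nest floor and released. The job was handed in at about 29 s of the 112 s limit.

**Last checks:**
- **Position:** the top view puts every lid centre within 3.5 mm of its nest centre (limit 12 mm). The large round box is the furthest off.
- **Alignment:** the square and slide boxes are in line with their nests to within about 0.5°.
- **Bystanders:** by eye, the lens and tweezer pot stand upright where they were. The pink and turquoise look-alikes were not touched.
- **Arm:** the gripper is open and clear of everything.

**Checks that failed or disagreed:** the side-view measurement found no lid contour for the two round boxes, so their positions rest on the top view alone. The side picture does show them sitting in their nests. The two cameras differed by 1–2 mm elsewhere. I did not measure the boxes' final height or level directly; I judged both from the set-down height of the tool and the pictures.

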